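# Switch on the display cooler with the square key

## Task

Take the red-handled square key out of its wooden stand, push it gently but fully home into the recessed square socket of the grey switch box, and turn it clockwise until it comes up against its stop. You will have to feel for the socket's angle; do not press hard on it, and do not force the key past the stop. Leave the key standing in the switch, and do not disturb the mustard jars or the pepper mill.

Things in the scene. Friction and masses are not known exactly. Their poses are not given: they have to be found in the camera images.
- key_bow (a point): Centre of the red plastic handle (bow) of the loose key, the point to grasp: a plate 12 mm thick (along the key's y), 38 mm wide (x), 32 mm high (z); pinch it across y. The key's z points up, from tip to bow. The key is 78 mm tall, 0.1 kg. At the start it stands upright in its stand.
- key_tip (a point): Centre of the lower end of the key, 62 mm below key_bow, same axes. The key ends in a round pilot nose, 5 mm long, 18 mm wide, tapering to 13 mm at the tip, which centres it in the socket; above it the steel shank is 18 mm square with sharp edges, its flats parallel to the key's x and y. A round collar 28 mm wide begins 43 mm above the tip. At the start the tip is 8 mm above the counter.
- key_stand: Fixed wooden stand, 70 mm square, 30 mm high, with a square hole 20 mm wide and 22 mm deep in which the key stands. Origin at the centre of its underside.
- socket_mouth (a point): Centre of the square socket's mouth, on the turning axis, 46 mm above the counter. Axes are those of the BOX, not of the socket. The socket, 19.2 mm square and 18 mm deep, is in a round brass core that springs: pressed on its face it sinks, from about 2 N to 7 N at its end at 6 mm, then is rigid; it springs back up round the key when key and square line up.
- switch_box: Fixed grey box with white cover, 100 (x) x 110 (y) x 50 mm, origin at the centre of its underside, straight below the socket; a foot plate stands out 8 mm. The core lies 4 mm below the cover, 10 mm below the top of the aluminium collar round it (66 mm outside, 45 mm inside). The core turns stiffly (about 0.1 N m) clockwise seen from above to a hard stop, and stays where it is left.
- mustard_jar_0: Loose jar of mustard, 72 mm wide, 94 mm tall, origin at the centre of its underside. Leave alone.
- mustard_jar_1: Another loose jar of mustard, 72 mm wide, 94 mm tall, origin at the centre of its underside. Leave alone.
- pepper_mill: Loose wooden pepper mill, 58 mm wide, 150 mm tall, origin at the centre of its underside. Leave alone.
- stop_mark (a point): Green dot on the white cover. At the stop the black line on the core points to it; socket and key then lie square with the box (key's flats within 5 degrees). At the start the socket's sides are turned 0.35 to 1.3 rad anticlockwise from square with the box; how far is not reported: see it or feel for it. The key fits in any of the four quarter positions.
Things that resemble listed ones, but are neither listed nor needed, are in the scene too. There is more than one size of the switch_box; the job needs the largest.

How it is judged:
On the way, in this order (a step that is already met when the one before it is completed fails the run):
1. the key is fully home in the socket (tip at least 15 mm below the socket's mouth, within 3 mm of its axis) while the socket is still turned at least 10 degrees away from its stop (z of key_tip in the frame of socket_mouth below -0.015 m and horizontal distance between key_tip and socket_mouth below 0.003 m and angle between the x axis of key_tip and the x axis of socket_mouth, either way round above 0.18 rad and angle between the x axis of key_tip and the y axis of socket_mouth, either way round above 0.18 rad), for 0.1 s.
2. the key, home in the socket, has been turned to the stop (its flats within 8 degrees of parallel to the sides of the box) (z of key_tip in the frame of socket_mouth below -0.015 m and (angle between the x axis of key_tip and the x axis of socket_mouth, either way round below 0.14 rad or angle between the x axis of key_tip and the y axis of socket_mouth, either way round below 0.14 rad)), for 0.1 s.
At the end, for the whole second after the job is handed in: The key stands in the socket, its tip at least 15 mm below the mouth, within 3 mm of the axis and within 9 degrees of upright, turned to the stop: its flats within 8 degrees of parallel to the sides of the box (all of step 2 and horizontal distance between key_tip and socket_mouth below 0.003 m and angle between key_tip's own z axis and vertical below 0.15 rad); the robot touches nothing.
It fails at once if the key is pressed on the switch box or the face of its core with more than 30 N before it has dropped in (contact force between key and switch_box above 30 N and z of key_tip in the frame of socket_mouth above -0.0125 m).
It fails at once if the key is forced in the socket, pressed or twisted against the stop: contact forces on the shank over 75 N in all (about 0.25 N m of twist) (contact force between key and switch_box above 75 N).
It fails at once if a mustard jar or the pepper mill is shifted by more than 20 mm (distance of any of mustard_jar_0, mustard_jar_1, pepper_mill from where it was at the start of the episode above 0.02 m).
It also fails if it takes over 61 s, if anything falls off the work surface, if the arm or the gripper's body presses on something with over 40 N, if the wrist force passes 120 N, or if a joint passes its speed limit or range.

## Robot

A 6-joint arm with a two-finger parallel gripper is mounted at the origin on a cart in front of the work surface, level with it; the furniture and walls round the work are solid. World frame = base frame: x ahead of the robot, y to its left, z up, the work surface at z = 0. Lengths are in m, angles in rad, forces in N, time in s.
With the tool pointing down it reaches from about 0.375 to 0.975 m from the base axis. Payload 3.8 kg.
Tool frame: the origin (TCP) lies on the centre line of the jaws, within the pads' length; the fingertips stand 25 mm ahead of it and the grasp point (between the pads) lies 6 mm ahead of it (arm.tcp_to_tips is the z of the fingertips in the tool frame, in m); z points along the fingers, y is the direction in which the jaws open and shut (so a half turn about z gives the same grasp; the last joint's range is limited). The gripper opens to 88 mm and grips with 3 to 60 N. Pads are 18 mm wide; open, the fingers measure 123 mm over their backs; the gripper's body (75 mm by 187 mm) begins 45 mm behind the grasp point.
Start: joints at [-1.355, 0.264, 1.604, -0, 1.274, -0.037], TCP at [0.169, -0.654, 0.264] pointing down, gripper open.
Joint ranges: [-2.63, 2.63], [-0.94, 2.18], [0.31, 2.57], [-1.31, 4.45], [0, 2.66], [-2.55, 2.55]. Speed limits (rad/s): [2.57, 2.57, 3.14, 3.14, 3.14, 3.14].

## Interface

Orientations are given as a unit quaternion [w, x, y, z].
In Python, from bench import arm gives the robot as it stands.
- The arm moves only by the shell command python3 -m creep 'ROWS' [OPENING] [FORCE]. ROWS is text: rows parted by semicolons, each of 4 numbers parted by spaces: the shift along the tool's x, y, z in units of 25 mm (1.0 is 25 mm), then the turn about the tool's z in units of 6 degrees (1.0 is 6 degrees). In form: x y z roll; .... A call has 1 to 12 rows; each row shifts and turns the commanded pose from where the row before left it, along the tool's axes as they then stand; what a row does not reach is not made up. A row lasts 1/12 s, in which the tool goes at most 41.7 mm and 7.16 degrees, less where a joint would pass 70% of its speed; a pose out of reach is approached as far as the arm can. A call is refused whole if a number of a shift passes 1 or a number of a turn 1, either way. A call with a gripper value outside its range is refused whole. OPENING is the closure, from -1 (fully open) to 1 (shut), set as the call begins (- or left out, the last holds). The fingers move at their own pace and stop on an object; FORCE is the grip in N (left out, the last holds). Time passes only in rows, so rows that do not move let the fingers close. It gives the time, the measured TCP pose, the force and the opening at its end, in the units of the state.
- arm.read_state(): the state, without advancing time (a new reading comes with each control period).
- arm.grab_frame(name): name is "side" or "top" or "wrist"; returns (picture, depth): 400x640x3 uint8, red, green, blue; 400x640 float32, m along the optical axis (not along the pixel's ray), 0 where there is no reading.
- arm.camera_params(name): a dict with "intrinsics" (3x3 intrinsics, pixels), "eye" and "attitude" of the camera in the world; the wrist camera has in their place "T_tool_cam" (4x4, takes a point from camera to tool coordinates, whose origin is the TCP and whose axes are the flange's). Camera axes: x right, y up, looking along -z (the intrinsics and any distortion apply to the point x, -y, -z); pixel columns grow to the right and rows downward; lengths in m; the calibration is good to about 2 mm. A picture is of the moment at which its call begins: read the wrist's pose just before it. camera_params takes no time and is no camera call.
- arm.hand_in(): hands the job in, once; it reports no verdict.
The state is a dict: "time": time; "joints": joint angles; "qvel": joint speeds; "effort": joint torques, N m; "position": TCP position; "tool_rot": TCP orientation; "force": force on the tool from outside, world axes, zero at the start; "ft_torque": the same for the moment, N m; "opening": opening from 0.0 (shut) to 1.0 (fully open).
Only numpy, scipy, OpenCV 4.12 (cv2) and the standard library are available. Lean on these libraries where they do the work, as an engineer would, in place of code of your own. Each camera call takes 0.05 s, during which the arm holds its last target.

## Working session

There is one attempt and no reset: what is moved stays moved. The work goes in short steps, Python scripts to look and compute and a shell command to move; the robot and the scene stay as the last step left them, time stands still between calls to the robot, and variables do not carry over. Pictures are saved under pics/ and viewed, and the job is handed in when it is done.

```bash
ls; mkdir -p pics
python3 - <<'E'
from bench import arm
import cv2,numpy as np
print(arm.read_state())
for n in("side","top","wrist"):
    p,d=arm.grab_frame(n); cv2.imwrite(f"pics/{n}0.png",p[:,:,::-1]); np.savez(f"{n}0.npz",p=p,d=d)
    print(n,arm.camera_params(n))
E
```

```text
pics
{'time': 0.0, 'joints': array([-1.35491480e+00,  2.64722399e-01,  1.60533214e+00,  3.28694146e-06,
        1.27369758e+00, -3.68664497e-02]), 'qvel': array([ 1.00484251e-03,  5.46582556e-04,  5.58330749e-05, -1.37117882e-03,
        5.92900530e-04,  9.82728138e-05]), 'effort': array([-3.63893581e-03, -5.02120650e+01, -3.56879067e+01,  7.25651532e-02,
        2.95474275e-02, -1.68984734e-04]), 'position': array([ 0.16867864, -0.65292564,  0.26243127]), 'tool_rot': array([-1.07555014e-03,  9.92024912e-01,  1.26037332e-01, -9.49505019e-05]), 'force': array([-0.20026502, -0.45340383, -0.85406394]), 'ft_torque': array([-0.00577027, -0.00138529, -0.00066743]), 'opening': 0.999069417161616}
side {'intrinsics': array([[488.41330853,   0.        , 316.70637083],
       [  0.        , 488.41330853, 200.01302607],
       [  0.        ,   0.        ,   1.        ]]), 'eye': array([0.40178231, 0.93856787, 0.83960718]), 'attitude': array([-0.07902199, -0.02863375,  0.4447335 ,  0.89171057])}
top {'intrinsics': array([[409.42582962,   0.        , 314.74563866],
       [  0.        , 409.42582962, 195.90512429],
       [  0.        ,   0.        ,   1.        ]]), 'eye': array([ 0.32374476, -0.04370629,  1.19462659]), 'attitude': array([ 0.71054978,  0.08100324, -0.07834879, -0.69456385])}
wrist {'intrinsics': array([[308.90452404,   0.        , 322.03716469],
       [  0.        , 308.90452404, 195.41219946],
       [  0.        ,   0.        ,   1.        ]]), 'T_tool_cam': array([[-1.85678099e-03,  9.62722346e-01,  2.70485186e-01,
         6.91724730e-02],
       [ 9.99998242e-01,  1.71699382e-03,  7.53421696e-04,
        -2.83930153e-04],
       [ 2.60914511e-04,  2.70486110e-01, -9.62723842e-01,
        -1.20353789e-01],
       [ 0.00000000e+00,  0.00000000e+00,  0.00000000e+00,
         1.00000000e+00]])}
```

View pics/top0.png

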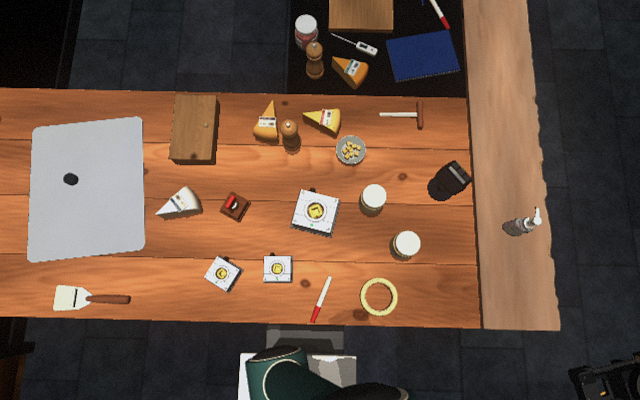

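View pics/side0.png

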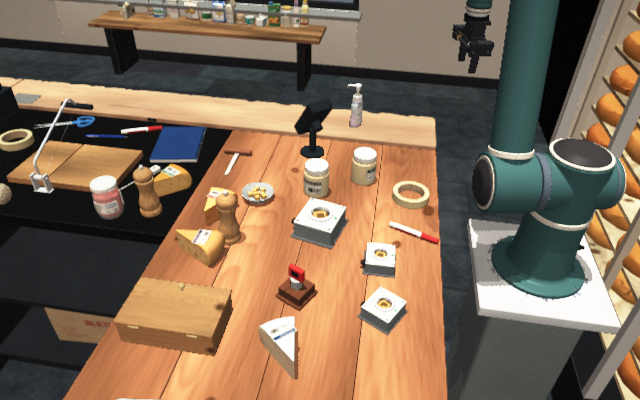

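View pics/wrist0.png

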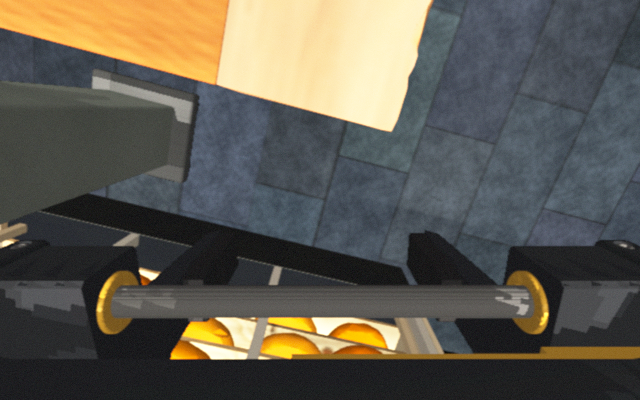

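The top view shows the key in its stand at (235,206) and the three switch boxes at (316,211) (largest), (223,273) and (277,268). The jars are at (373,198) and (406,244), and the pepper mill at (289,130). Other red things that could be taken for the key are the marker at (320,300) and the far one at (437,13). Only (235,206) is a red bow in a wooden stand. Next I'll check with close crops and depth.

```bash
cat > h.py <<'E'
import numpy as np,cv2
from scipy.spatial.transform import Rotation as R
from bench import arm
def q2R(q): return R.from_quat([q[1],q[2],q[3],q[0]]).as_matrix()
def pose(name,st=None):
    c=arm.camera_params(name);K=c["intrinsics"]
    if name!="wrist": return K,q2R(c["attitude"]),c["eye"]
    T=c["T_tool_cam"];Rt=q2R(st["tool_rot"])
    return K,Rt@T[:3,:3],Rt@T[:3,3]+st["position"]
def rays(P,uv):
    K,Rc,e=P;uv=np.atleast_2d(uv).astype(float)
    d=np.c_[(uv[:,0]-K[0,2])/K[0,0],-(uv[:,1]-K[1,2])/K[1,1],-np.ones(len(uv))]
    return e,d@Rc.T
def onplane(P,uv,z):
    e,d=rays(P,uv);return e+d*((z-e[2])/d[:,2])[:,None]
def bydepth(P,uv,dep):
    e,d=rays(P,uv);return e+d*np.asarray(dep)[:,None]
def cross(P1,u1,P2,u2):
    e1,d1=rays(P1,u1);e2,d2=rays(P2,u2);d1=d1[0];d2=d2[0]
    s=np.linalg.lstsq(np.c_[d1,-d2],e2-e1,rcond=None)[0]
    a=e1+s[0]*d1;b=e2+s[1]*d2
    return (a+b)/2,np.linalg.norm(a-b)
def blobs(mask,amin=10):
    n,l,s,c=cv2.connectedComponentsWithStats(mask.astype(np.uint8))
    return [(s[i],c[i],l==i) for i in range(1,n) if s[i,4]>=amin]
E
python3 - <<'E'
from h import *
for n,bx in(("top",(195,170,425,290)),("side",(250,150,420,330))):
    f=np.load(n+"0.npz");p=f["p"];d=f["d"];P=pose(n)
    x0,y0,x1,y1=bx
    c=p[y0:y1,x0:x1,::-1];k=min(800//c.shape[1],600//c.shape[0])
    cv2.imwrite(f"pics/{n}_crop.png",cv2.resize(c,None,fx=k,fy=k,interpolation=cv2.INTER_CUBIC))
    print(n,k)
    h=cv2.cvtColor(p,cv2.COLOR_RGB2HSV)
    red=((h[...,0]<6)|(h[...,0]>174))&(h[...,1]>170)&(h[...,2]>100)
    for s,ct,m in blobs(red,8):
        v,u=np.nonzero(m);X=bydepth(P,np.c_[u,v],d[v,u])
        print("red",s,ct,np.median(X,0),X[:,2].max())
E
```

```text
top 3
red [441  17   9  12  50] [444.74  22.36] [ 1.18822347 -0.44829165  0.0144342 ] 0.019063285496194737
red [225 195  10  14  66] [229.43939394 201.07575758] [0.55829548 0.19964696 0.08569868] 0.09017846218351666
red [310 306  10  17  78] [314.70512821 313.65384615] [ 0.26012247 -0.04404554  0.01397827] 1.1946265868985866
side 3
red [148 125  14   6  50] [154.44 127.32] [ 1.18992928 -0.4468609   0.01101073] 0.8396071804784331
red [421 233  18  11  97] [429.16494845 238.09278351] [ 0.25852818 -0.04012983  0.01167769] 0.01815978145889041
red [289 264  16  18 162] [296.4382716  271.95061728] [0.55488388 0.2066519  0.08153612] 0.8396071804784331
```

View pics/top_crop.png

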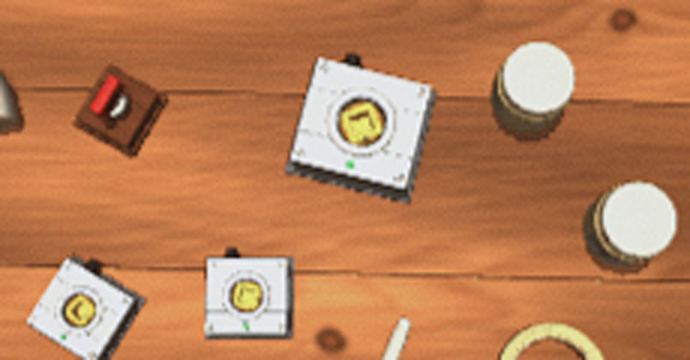

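View pics/side_crop.png

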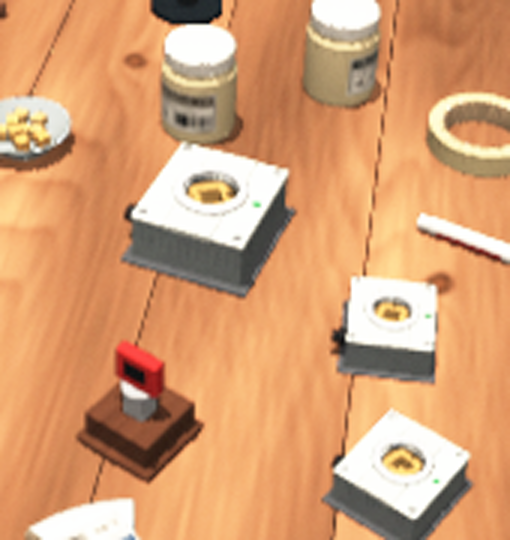

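Key choice confirmed: at (229,201) in the top view there is a red bow over a dark wooden stand, with its top about 86 mm high as expected. Now I'll move over it.

```bash
python3 -m creep '.79 -.97 0 0;.79 -.97 0 0;.79 -.97 0 0;.79 -.97 0 0;.79 -.97 0 0;.79 -.97 0 0;.79 -.97 0 0;.79 -.97 0 0;.79 -.97 0 0;.79 -.97 0 0;.79 -.97 0 0;.79 -.97 0 0' -1
python3 -m creep '.79 -.97 0 0;.79 -.97 0 0;.79 -.97 0 0;.79 -.97 0 0;.79 -.97 0 0;.79 -.97 0 0;.79 -.97 0 0;.79 -.97 0 0;.79 -.97 0 0;.79 -.97 0 0;.79 -.97 0 0;.79 -.97 0 0'
python3 -m creep '.79 -.97 0 0;.79 -.97 0 0;.79 -.97 0 0;.79 -.97 0 0;.79 -.97 0 0;.79 -.97 0 0;0 0 0 -1;0 0 0 -1;0 0 0 -1;0 0 0 -1;0 0 0 -1;0 0 0 -1'
python3 -m creep '0 0 0 -1;0 0 0 -1;0 0 0 -1;0 0 0 -1;0 0 0 -1;0 0 0 -1;0 0 0 -1;0 0 0 -1;0 0 0 -1;0 0 0 -1;0 0 0 -1;0 0 0 -1'
python3 -m creep '0 0 0 -1;0 0 0 -1;0 0 0 -1;0 0 0 -1;0 0 0 0;0 0 0 0'
python3 - <<'E'
from h import *
s=arm.read_state();print(s["position"],s["joints"],q2R(s["tool_rot"]))
p,d=arm.grab_frame("wrist");np.savez("w1.npz",p=p,d=d,pos=s["position"],rot=s["tool_rot"])
cv2.imwrite("pics/w1.png",p[:,:,::-1])
E
```

```text
time: 1.15
position: [0.3257, -0.3109, 0.2635]
tool_rot: [-0.0, 0.992, 0.126, -0.0]
force: [0.0, -0.5, -0.1]
opening: 1.001
time: 2.15
position: [0.4824, 0.0301, 0.2636]
tool_rot: [0.0, 0.992, 0.126, -0.0]
force: [-0.3, 0.5, -0.2]
opening: 1.0
time: 3.15
position: [0.5603, 0.1991, 0.2632]
tool_rot: [-0.0, 0.903, 0.429, -0.0]
force: [-0.7, 0.1, 0.5]
opening: 1.0
time: 4.15
position: [0.5603, 0.1989, 0.2633]
tool_rot: [-0.0, 0.479, 0.878, -0.0]
force: [0.2, 0.7, 0.1]
opening: 1.0
time: 4.65
position: [0.5603, 0.199, 0.2634]
tool_rot: [-0.0, 0.29, 0.957, -0.0]
force: [-0.1, -0.1, -0.7]
opening: 1.001
[0.56033593 0.19895689 0.26339676] [ 2.99287669e-01  1.13647678e-01  1.78160230e+00  1.12987219e-05
  1.24693618e+00 -6.83622908e-01] [[-8.32113002e-01  5.54605830e-01 -5.70279687e-04]
 [ 5.54605991e-01  8.32113074e-01 -1.64753525e-04]
 [ 3.83163918e-04 -4.53374081e-04 -9.99999824e-01]]
```

View pics/w1.png

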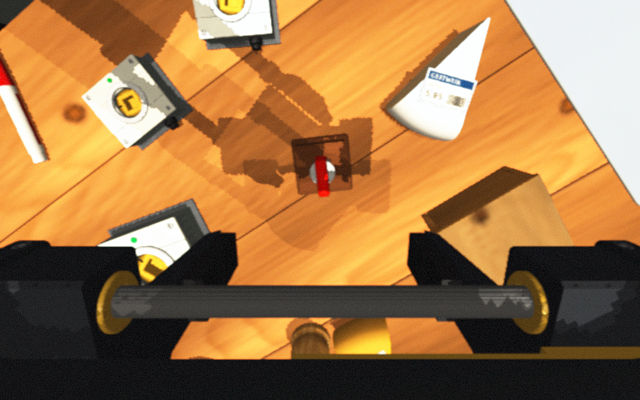

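The wrist view shows the key bow at (322,176) in its stand, nearly aligned with the jaws. The big box is partly visible at (150,250). Next I'll measure the bow.

```bash
cat > meas.py <<'E'
from h import *
import sys
f=np.load(sys.argv[1]);p=f["p"];d=f["d"];st=dict(position=f["pos"],tool_rot=f["rot"]);P=pose("wrist",st)
h=cv2.cvtColor(p,cv2.COLOR_RGB2HSV)
red=((h[...,0]<6)|(h[...,0]>174))&(h[...,1]>170)&(h[...,2]>60)
red[:,:250]=0;red[:,400:]=0;red[230:]=0
s,ct,m=max(blobs(red,30),key=lambda b:b[0][4]);v,u=np.nonzero(m)
X=bydepth(P,np.c_[u,v],d[v,u]);print(s,ct,"z pct",np.percentile(X[:,2],[5,50,95]))
t=X[:,2]>0.078
r=cv2.minAreaRect(np.c_[u,v][t].astype(np.float32));print(r,t.sum())
c=cv2.boxPoints(r);W=onplane(P,c,.086);print(W[:,:2]*1000);C=W.mean(0)
e=W[1]-W[0];e2=W[2]-W[1];L=e if np.linalg.norm(e)>np.linalg.norm(e2) else e2
print("sizes",np.linalg.norm(e),np.linalg.norm(e2),"centre",C,"yaw",np.degrees(np.arctan2(L[1],L[0])))
Rt=q2R(f["rot"]);print("tool yaw",np.degrees(np.arctan2(Rt[1,0],Rt[0,0])),"offset in tool mm",Rt.T@(C-f["pos"])*1000)
# collar/bow points by depth
print("depth centre",X[t].mean(0))
cv2.imwrite("pics/"+sys.argv[1][:-4]+"_c.png",cv2.resize(p[120:220,270:380,::-1],None,fx=5,fy=5,interpolation=cv2.INTER_CUBIC))
E
python3 meas.py w1.npz
```

```text
[314 155  16  42 446] [321.65695067 176.07399103] z pct [0.06674061 0.08492795 0.08615533]
((321.8703308105469, 177.39761352539062), (37.68130111694336, 11.216758728027344), 83.2901611328125) 408
[[537.1335966  205.00406406]
 [542.07763223 214.68711466]
 [575.87800083 197.50050977]
 [570.80554422 187.4666319 ]]
sizes 0.010872210309956618 0.03791891751011047 centre [0.55647369 0.20116458 0.086     ] yaw -26.952147657132965
tool yaw 146.31641651576902 offset in tool mm [  4.37024352  -0.22453909 177.39856373]
depth centre [0.55650265 0.20111086 0.08562502]
```

View pics/w1_c.png

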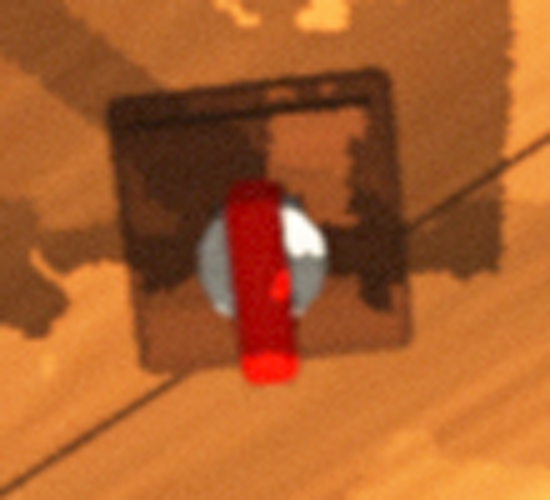

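```bash
python3 -m creep '.17 -.01 0 -.95;0 0 1 0;0 0 1 0;0 0 1 0;0 0 .4 0;0 0 0 0;0 0 0 0'
python3 - <<'E'
from h import *
s=arm.read_state();print(s["position"])
p,d=arm.grab_frame("wrist");np.savez("w2.npz",p=p,d=d,pos=s["position"],rot=s["tool_rot"])
cv2.imwrite("pics/w2.png",p[:,:,::-1])
E
python3 meas.py w2.npz
```

```text
time: 5.28
position: [0.5567, 0.2011, 0.1786]
tool_rot: [-0.0, 0.241, 0.971, -0.0]
force: [0.1, -0.1, 0.6]
opening: 1.002
[0.55671157 0.20110944 0.17857543]
[314 176  16  54 793] [321.97099622 202.86506936] z pct [0.06462778 0.08495714 0.08625536]
((322.0, 206.0), (46.0, 14.0), 90.0) 697
[[537.21755379 205.62650679]
 [541.86792026 214.38265413]
 [572.7921357  198.19770504]
 [567.94143424 189.063542  ]]
sizes 0.009914435159639126 0.03490357685825009 centre [0.55495476 0.2018176  0.086     ] yaw -27.626418046180078
tool yaw 152.1307500326555 offset in tool mm [ 1.81455338 -0.12519421 92.57694012]
depth centre [0.55442765 0.20216461 0.08737357]
```

View pics/w2.png

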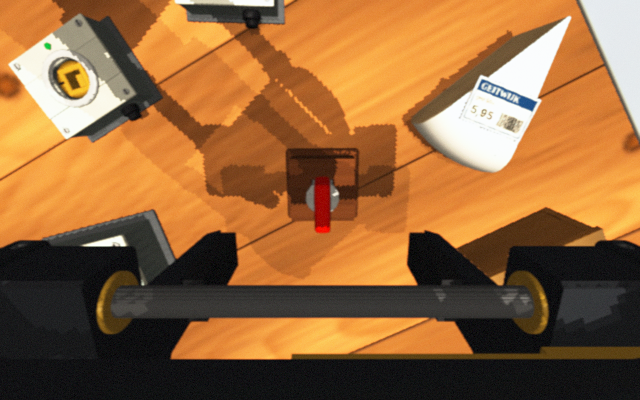

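Jaws and bow are now parallel (bow at (322,204), stand edges vertical). Descending to grip high on the bow, above the collar.

```bash
python3 -m creep '0 0 .9 0;0 0 .9 0;0 0 .9 0;0 0 .6 0;0 0 .56 0;0 0 0 0;0 0 0 0'
python3 -m creep '0 0 0 0;0 0 0 0;0 0 0 0;0 0 0 0;0 0 0 0;0 0 0 0;0 0 0 0;0 0 0 0' 1 45
```

```text
time: 5.92
position: [0.5576, 0.2014, 0.0833]
tool_rot: [0.0, 0.241, 0.971, 0.0]
force: [-0.2, -0.3, -0.1]
opening: 0.997
time: 6.58
position: [0.5568, 0.2011, 0.0822]
tool_rot: [-0.0, 0.24, 0.971, -0.0]
force: [-0.1, -0.2, -0.3]
opening: 0.42
```

```bash
python3 -m creep '0 0 0 0;0 0 0 0;0 0 0 0;0 0 0 0;0 0 0 0;0 0 0 0;0 0 0 0;0 0 0 0;0 0 0 0'
python3 -m creep '0 0 0 0;0 0 0 0;0 0 0 0'
python3 - <<'E'
from h import *
s=arm.read_state();print(s["position"],s["opening"],s["force"],s["ft_torque"])
E
```

```text
time: 7.33
position: [0.5568, 0.2012, 0.0822]
tool_rot: [-0.0, 0.24, 0.971, 0.0]
force: [0.3, 0.6, -0.1]
opening: 0.132
time: 7.58
position: [0.5568, 0.2011, 0.0822]
tool_rot: [-0.0, 0.24, 0.971, -0.0]
force: [0.4, -0.9, -0.5]
opening: 0.129
[0.55683096 0.20114801 0.08216003] 0.12927881381873962 [ 0.44243605 -0.8731844  -0.48074029] [ 0.05377678 -0.12964047  0.0006947 ]
```

Gripped (0.13 × 88 mm ≈ 12 mm). Lifting straight up.

```bash
python3 -m creep '0 0 -.3 0;0 0 -.4 0;0 0 -.5 0;0 0 -.8 0;0 0 -1 0;0 0 -1 0;0 0 -1 0;0 0 0 0;0 0 0 0'
python3 - <<'E'
from h import *
s=arm.read_state();print(s["position"],s["opening"],s["force"],s["ft_torque"])
p,d=arm.grab_frame("wrist");np.savez("w3.npz",p=p,d=d,pos=s["position"],rot=s["tool_rot"])
cv2.imwrite("pics/w3.png",p[:,:,::-1])
for n in ["side"]:
    p,d=arm.grab_frame(n);np.savez("s3.npz",p=p,d=d);cv2.imwrite("pics/s3.png",cv2.resize(p[150:350,200:420,::-1],None,fx=3,fy=3,interpolation=cv2.INTER_CUBIC))
E
```

```text
time: 8.33
position: [0.5584, 0.2017, 0.2105]
tool_rot: [0.003, 0.24, 0.971, 0.002]
force: [-0.1, 0.3, -1.5]
opening: 0.126
[0.55841694 0.20168454 0.21051865] 0.12569740589922268 [-0.05113573  0.25770105 -1.50157705] [-0.00469712 -0.138434   -0.01575927]
```

View pics/w3.png

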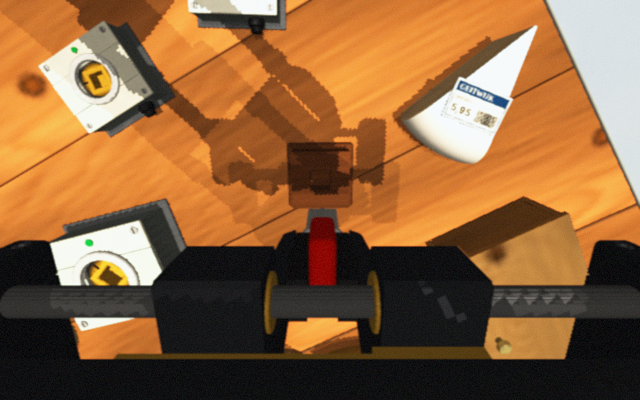

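View pics/s3.png

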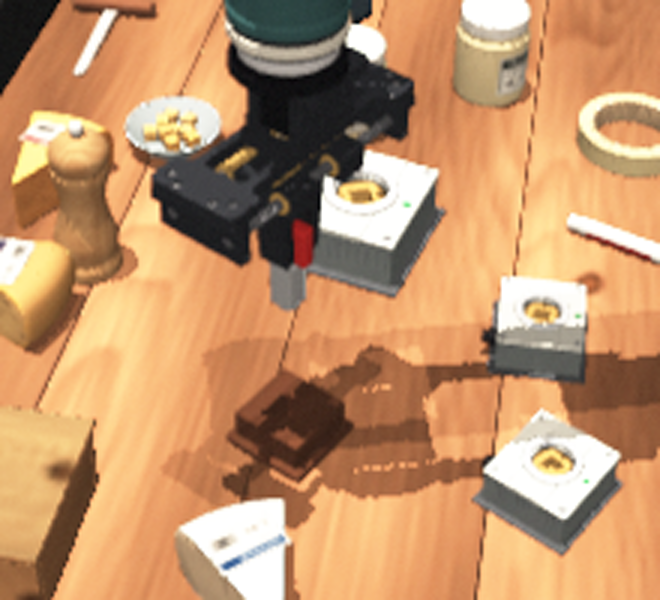

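The key is held upright in the jaws and is clear of the stand. Next I'll locate the large box roughly and take a close wrist look at it.

Run:
```python
from h import *
f=np.load("top0.npz");P=pose("top")
C=onplane(P,[[316,210.3]],.046)[0];print("rough core",C)
G=onplane(P,[[195+350/3,170+165/3]],.050)[0];print("green",G)
s=arm.read_state();Rt=q2R(s["tool_rot"])
t=C-.035*Rt[:,0];t[2]=.21
print(Rt.T@(t-s["position"])/.025)
```

```text
rough core [ 0.54550024 -0.04085433  0.046     ]
green [ 0.50223064 -0.02957415  0.05      ]
[-5.53443907 -8.75627895 -0.12956648]
```

```bash
python3 -m creep '-.61 -.97 0 0;-.61 -.97 0 0;-.61 -.97 0 0;-.61 -.97 0 0;-.61 -.97 0 0;-.61 -.97 0 0;-.61 -.97 0 0;-.61 -.97 0 0;-.6 -.97 0 0;0 0 0 0;0 0 0 0;0 0 0 0'
python3 - <<'E'
from h import *
s=arm.read_state();print(s["position"],s["opening"],s["force"],s["ft_torque"])
p,d=arm.grab_frame("wrist");np.savez("w4.npz",p=p,d=d,pos=s["position"],rot=s["tool_rot"])
cv2.imwrite("pics/w4.png",p[:,:,::-1])
cv2.imwrite("pics/w4c.png",cv2.resize(p[60:250,220:430,::-1],None,fx=3,fy=3,interpolation=cv2.INTER_CUBIC))
E
```

```text
time: 9.43
position: [0.5751, -0.0555, 0.2054]
tool_rot: [-0.002, 0.241, 0.971, 0.0]
force: [-0.7, 0.3, -0.9]
opening: 0.131
[ 0.57509594 -0.05549555  0.2054466 ] 0.13138602227018717 [-0.71195155  0.31296837 -0.88825548] [-0.03011016 -0.1232978  -0.02343497]
```

View pics/w4.png

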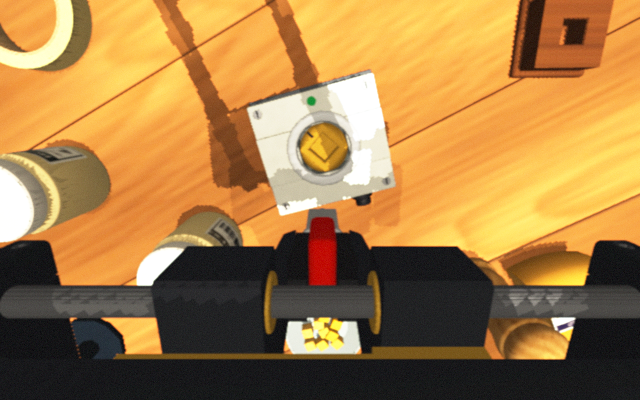

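View pics/w4c.png

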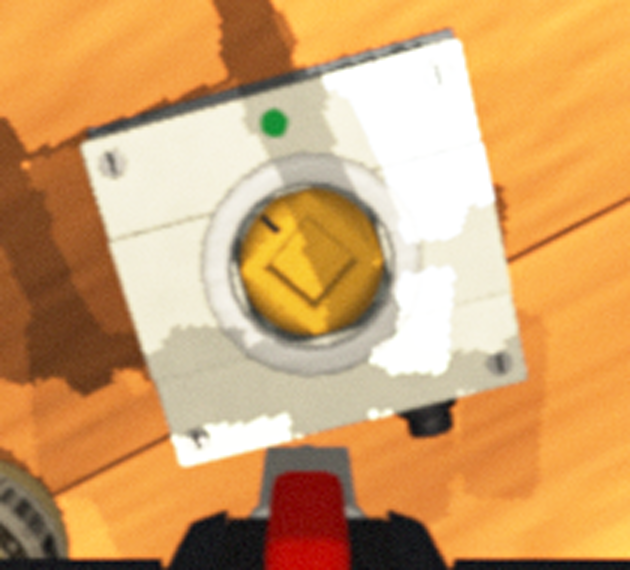

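In the crop, the socket's square corners are at about (314,218), (357,261), (316,305) and (268,265). The black line is at (270,222) and the green dot at (275,123). Next I'll work out the axis and angles from these.

Run:
```python
from h import *
f=np.load("w4.npz");p=f["p"];d=f["d"];P=pose("wrist",dict(position=f["pos"],tool_rot=f["rot"]))
crop=lambda a:np.array(a,float)/3+[220,60]
def ang(v):return np.degrees(np.arctan2(v[1],v[0]))
S=onplane(P,crop([[314,218],[357,261],[316,305],[268,265]]),.046)
print("sock c",S.mean(0),"sides",[ (round(np.linalg.norm(S[i]-S[i-1])*1000,1),round(ang(S[i]-S[i-1])%90,1)) for i in range(4)])
B=onplane(P,crop([[82,143],[455,38],[525,378],[182,466]]),.050)
print("cover c",B.mean(0),[ (round(np.linalg.norm(B[i]-B[i-1])*1000,1),round(ang(B[i]-B[i-1])%90,1)) for i in range(4)])
G=onplane(P,crop([[274,123]]),.05)[0];L=onplane(P,crop([[262,215]]),.046)[0]
h=cv2.cvtColor(p,cv2.COLOR_RGB2HSV)
gold=(h[...,0]>15)&(h[...,0]<30)&(h[...,1]>150)
gold[:110]=0;gold[185:]=0;gold[:,290:365]&=True;gold[:,:295]=0;gold[:,360:]=0
s,ct,m=max(blobs(gold,30),key=lambda b:b[0][4])
c=cv2.findContours(m.astype(np.uint8),0,2)[0][0];el=cv2.fitEllipse(cv2.convexHull(c));print("gold",s,el)
C=onplane(P,[el[0]],.046)[0];print("core c",C)
# collar: grey ring outer points
O=onplane(P,crop([[314,152],[203,258],[420,258],[313,374]]),.056);print("collar c",O.mean(0),O[:,:2])
for n,c in(("sock",S.mean(0)),("core",C)):
  print(n,"green ang",ang(G-c),np.linalg.norm((G-c)[:2]),"line ang",ang(L-c),np.linalg.norm((L-c)[:2]))
v,u=np.nonzero(m);X=bydepth(P,np.c_[u,v],d[v,u]);print("gold z",np.percentile(X[:,2],[10,50,90]))
g=(slice(130,135),slice(345,352))
X=bydepth(P,[[270,180]],[d[180,270]]);print("cover z",X)
Rt=q2R(f["rot"]);print("tool yaw",ang(Rt[:,0]),"tilt",Rt[:,2])
```

```text
sock c [ 0.54369858 -0.03640693  0.046     ] sides [(np.float64(19.6), np.float64(17.2)), (np.float64(18.1), np.float64(17.6)), (np.float64(18.1), np.float64(19.4)), (np.float64(18.9), np.float64(22.1))]
cover c [ 0.5434177  -0.03736528  0.05      ] [(np.float64(101.0), np.float64(76.4)), (np.float64(109.3), np.float64(76.9)), (np.float64(100.7), np.float64(76.8)), (np.float64(109.9), np.float64(77.1))]
gold [ 300  123   48   49 1773] ((323.38116455078125, 147.07412719726562), (46.819644927978516, 48.09446334838867), 8.925000190734863)
core c [ 0.54284726 -0.03718086  0.046     ]
collar c [ 0.54238585 -0.03621245  0.056     ] [[ 0.51532611 -0.0214284 ]
 [ 0.52642693 -0.06363883]
 [ 0.55589548 -0.0081422 ]
 [ 0.57189489 -0.05164037]]
sock green ang 167.98589754283665 0.04163480277885806 line ang -160.33462448040265 0.020814823422768622
core green ang 166.6794608356333 0.04097387893371901 line ang -161.61738725044881 0.019757659597041965
gold z [0.02735823 0.04494345 0.04609002]
cover z [[ 0.54594602 -0.09400392  0.05048218]]
tool yaw 152.1377016554769 tilt [-0.00319838  0.00100286 -0.99999438]
```

The cover measures 101 × 109 mm with its centre, the core and the socket agreeing on an axis of about (0.5433, -0.0370). The box yaw is 76.8°. The socket is at about 108.7°, which is 32° anticlockwise from the stop. The tool has to turn clockwise about 43.4°, so I'll turn and recheck.

```bash
python3 -m creep '0 0 0 1;0 0 0 1;0 0 0 1;0 0 0 1;0 0 0 1;0 0 0 1;0 0 0 1;0 0 0 .23;0 0 0 0;0 0 0 0;0 0 0 0'
cat > tgt.py <<'E'
from h import *
import sys
s=arm.read_state();Rt=q2R(s["tool_rot"]);x,y,z=map(float,sys.argv[1:4])
print("pos",s["position"],"yaw",np.degrees(np.arctan2(Rt[1,0],Rt[0,0])),"tilt",Rt[:2,2],"F",s["force"],"T",s["ft_torque"],"op",s["opening"],"tipz",s["position"][2]-.0742)
print("units",Rt.T@(np.array([x,y,z])-s["position"])/.025)
E
python3 tgt.py .5433 -.0370 .150
```

```text
time: 10.4
position: [0.5761, -0.0553, 0.2071]
tool_rot: [-0.0, 0.581, 0.814, -0.0]
force: [0.5, 0.3, -1.0]
opening: 0.133
pos [ 0.57609395 -0.05526917  0.20708219] yaw 108.94664242806942 tilt [-0.00024412  0.00011243] F [ 0.50879787  0.27886321 -1.00667643] T [-0.05428941 -0.14424845  0.01046021] op 0.13311528174294177 tipz 0.1328821947254451
units [ 1.11666226 -1.00297396  2.2836901 ]
```

Run:
```python
from h import *
s=arm.read_state()
p,d=arm.grab_frame("wrist");np.savez("w5.npz",p=p,d=d,pos=s["position"],rot=s["tool_rot"])
cv2.imwrite("pics/w5c.png",cv2.resize(p[60:250,190:400,::-1],None,fx=3,fy=3,interpolation=cv2.INTER_CUBIC))
```

```text
(no output)
```

View pics/w5c.png

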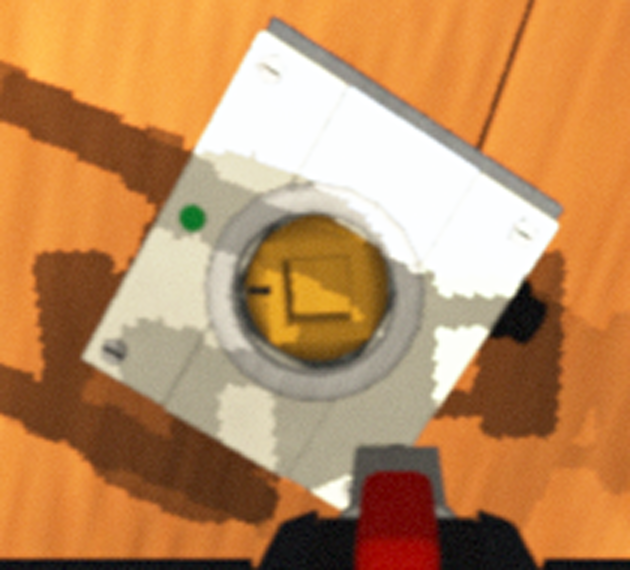

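In this crop the socket corners are at (284,260), (352,256), (355,311) and (290,318). The black line is level at (258,291), so the socket sits roughly square with the tool.

Run:
```python
from h import *
f=np.load("w5.npz");p=f["p"];P=pose("wrist",dict(position=f["pos"],tool_rot=f["rot"]))
crop=lambda a:np.array(a,float)/3+[190,60]
def ang(v):return np.degrees(np.arctan2(v[1],v[0]))
S=onplane(P,crop([[284,260],[352,256],[355,311],[290,318]]),.046)
print("sock c",S.mean(0),[ (round(np.linalg.norm(S[i]-S[i-1])*1000,1),round(ang(S[i]-S[i-1])%90,1)) for i in range(4)])
h=cv2.cvtColor(p,cv2.COLOR_RGB2HSV)
gold=(h[...,0]>13)&(h[...,0]<32)&(h[...,1]>130)
gold[:128]=0;gold[184:]=0;gold[:,:266]=0;gold[:,323:]=0
s,ct,m=max(blobs(gold,30),key=lambda b:b[0][4])
c=cv2.findContours(m.astype(np.uint8),0,2)[0][0];el=cv2.fitEllipse(cv2.convexHull(c));print("gold",s,el)
C=onplane(P,[el[0]],.046)[0];print("core c",C)
O=onplane(P,crop([[206,290],[424,290],[315,183],[315,401]]),.056);print("collar",O.mean(0))
B=onplane(P,crop([[268,30],[560,218],[84,356]]),.050);print("cover",(B[1]+B[2])/2,ang(B[1]-B[0])%90,ang(B[2]-B[0])%90,np.linalg.norm(B[1]-B[0]),np.linalg.norm(B[2]-B[0]))
L=onplane(P,crop([[250,291.5]]),.046)[0];G=onplane(P,crop([[192,217]]),.05)[0]
for c in (C,(B[1]+B[2])/2): print(ang(L-c)%90,ang(G-c)%90)
# key bow as held: red top edge
red=((h[...,0]<6)|(h[...,0]>174))&(h[...,1]>170)&(h[...,2]>60)
s,ct,m=max(blobs(red,30),key=lambda b:b[0][4]);print("bow",s,ct)
```

```text
sock c [ 0.5445745  -0.03573569  0.046     ] [(np.float64(17.8), np.float64(22.9)), (np.float64(20.6), np.float64(22.2)), (np.float64(16.8), np.float64(21.2)), (np.float64(20.1), np.float64(25.0))]
gold [ 272  132   47   48 1763] ((295.15472412109375, 155.9619598388672), (47.060768127441406, 47.74516296386719), 134.17645263671875)
core c [ 0.54332641 -0.036613    0.046     ]
collar [ 0.54397317 -0.0363419   0.056     ]
cover [ 0.5440068  -0.03591479  0.05      ] 77.28769638111893 76.11011733511945 0.0985464858518878 0.1106697579128783
22.001997361056397 77.61928969877769
23.077503641582183 78.74875305805955
bow [ 308  217   29   69 1844] [322.04718004 252.4186551 ]
```

Both views agree within about 1 mm: axis (0.5437, -0.0365), socket at about 110 ± 2°. Moving above it.

```bash
python3 tgt.py .5437 -.0365 .145
python3 -m creep '.57 -.5 .5 -.15;.56 -.5 .5 0;0 0 .5 0;0 0 .5 0;0 0 .48 0;0 0 0 0;0 0 0 0;0 0 0 0'
python3 tgt.py .5437 -.0365 .129
```

```text
pos [ 0.57613336 -0.05546732  0.20713153] yaw 108.9101981635911 tilt [-1.29465403e-04  5.01977511e-05] F [ 0.34823335  0.44870796 -1.18380498] T [-0.06777619 -0.10925155  0.02307288] op 0.13118737240558784 tipz 0.13293153459701973
units [ 1.13796967 -0.98116893  2.4854674 ]
time: 11.12
position: [0.5441, -0.0377, 0.1454]
tool_rot: [0.0, 0.576, 0.818, 0.0]
force: [-0.1, 0.6, -0.1]
opening: 0.134
pos [ 0.54413147 -0.03771058  0.14544629] yaw 109.68954237948395 tilt [ 5.89906129e-04 -9.03894520e-05] F [-0.14394583  0.55366311 -0.11309731] T [-0.03515578 -0.1315647   0.00835902] op 0.13366034152485706 tipz 0.07124629111534549
units [ 5.15936377e-02 -2.80160927e-04  6.57836969e-01]
```

```bash
python3 -m creep '.05 0 .2 0;0 0 .2 0;0 0 .2 0;0 0 .2 0;0 0 0 0;0 0 0 0'
python3 tgt.py .5437 -.0365 .117
python3 - <<'E'
from h import *
p,d=arm.grab_frame("side");cv2.imwrite("pics/s6.png",cv2.resize(p[150:270,260:400,::-1],None,fx=5,fy=5,interpolation=cv2.INTER_CUBIC))
E
```

```text
time: 11.62
position: [0.5424, -0.0362, 0.1246]
tool_rot: [-0.001, 0.576, 0.818, -0.0]
force: [0.7, 0.9, -0.3]
opening: 0.131
pos [ 0.54237279 -0.03615358  0.12459423] yaw 109.70528880633978 tilt [-0.00122053  0.00012873] F [ 0.69239581  0.88439051 -0.29181468] T [-0.07595255 -0.08824978 -0.02695934] op 0.13104297687350236 tipz 0.05039423292779936
units [-0.03110757  0.04564304  0.30370251]
```

View pics/s6.png

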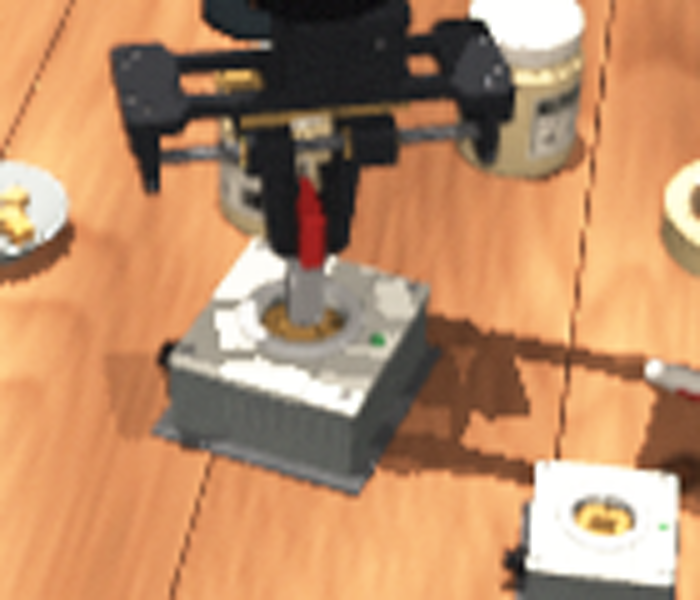

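The shank stands over the middle of the core. Now feeling downward in small steps.

```bash
python3 -m creep '0 0 .08 0;0 0 .08 0;0 0 .08 0;0 0 0 0;0 0 0 0'; python3 tgt.py .5437 -.0365 .117
python3 -m creep '0 0 .06 0;0 0 .06 0;0 0 0 0;0 0 0 0'; python3 tgt.py .5437 -.0365 .112
```

```text
time: 12.08
position: [0.5427, -0.0362, 0.119]
tool_rot: [-0.0, 0.576, 0.818, -0.0]
force: [1.0, -0.4, -1.1]
opening: 0.129
pos [ 0.54268277 -0.0361921   0.11902141] yaw 109.70107436245146 tilt [-3.87997891e-04  6.46097236e-05] F [ 0.98805741 -0.42918378 -1.13068812] T [-0.01930969 -0.08493954 -0.06236604] op 0.12899918937663332 tipz 0.04482141448549058
units [-0.02532755  0.03418337  0.08083999]
time: 12.42
position: [0.5428, -0.0362, 0.1161]
tool_rot: [-0.0, 0.576, 0.818, -0.0]
force: [-0.2, -0.4, -0.8]
opening: 0.13
pos [ 0.54280073 -0.03617528  0.11611223] yaw 109.70085817106836 tilt [-1.36947613e-04  5.07631461e-05] F [-0.2082584 -0.3828551 -0.8309823] T [-0.02255954 -0.12885992 -0.0333282 ] op 0.12955880712383863 tipz 0.04191222935680347
units [-0.02437001  0.02950492  0.16448359]
```

```bash
python3 -m creep '0 0 .05 0;0 0 .05 0;0 0 0 0;0 0 0 0'; python3 tgt.py .5437 -.0365 .112
```

```text
time: 12.75
position: [0.5429, -0.0362, 0.1136]
tool_rot: [0.0, 0.576, 0.818, 0.0]
force: [0.6, -0.3, -0.7]
opening: 0.132
pos [ 0.54289867 -0.03619377  0.11363263] yaw 109.70188281722987 tilt [1.03363733e-04 3.16548848e-05] F [ 0.55657686 -0.28549113 -0.68000072] T [-0.00467683 -0.15910417 -0.06956487] op 0.13202788094409343 tipz 0.03943263116127814
units [-0.02233757  0.02604009  0.06530817]
```

```bash
python3 -m creep '0 0 .05 0;0 0 .05 0;0 0 0 0;0 0 0 0'; python3 tgt.py .5437 -.0365 .112
```

```text
time: 13.08
position: [0.5429, -0.0362, 0.1111]
tool_rot: [0.0, 0.576, 0.818, 0.0]
force: [0.4, -0.0, -1.6]
opening: 0.135
pos [ 0.54288138 -0.03616657  0.11111739] yaw 109.70421226526163 tilt [5.07010649e-05 3.23730763e-05] F [ 0.41781961 -0.02192078 -1.58099429] T [ 0.00778922 -0.21340782  0.00708267] op 0.13473550304204562 tipz 0.03691739449947011
units [-0.02359606  0.02633266 -0.03530299]
```

The tip is 9 mm below the mouth with no upward force, so the square has entered the socket. Continuing to about 17 mm.

```bash
python3 -m creep '0 0 .05 0;0 0 .05 0;0 0 .05 0;0 0 0 0;0 0 0 0'; python3 tgt.py .5437 -.0365 .104
```

```text
time: 13.5
position: [0.5429, -0.0362, 0.1073]
tool_rot: [0.0, 0.576, 0.818, 0.0]
force: [2.1, 0.2, -1.9]
opening: 0.132
pos [ 0.54289606 -0.03618451  0.10733154] yaw 109.70369669558103 tilt [6.51153187e-05 3.21051455e-05] F [ 2.1173822   0.18545757 -1.87194505] T [ 0.01606478 -0.27764114  0.00095269] op 0.1321890279065692 tipz 0.033131535159686226
units [-0.02272374  0.02601027  0.13326309]
```

```bash
python3 -m creep '0 0 .05 0;0 0 .05 0;0 0 .05 0;0 0 0 0;0 0 0 0'; python3 tgt.py .5437 -.0365 .103
```

```text
time: 13.92
position: [0.5429, -0.0362, 0.1036]
tool_rot: [0.0, 0.576, 0.818, 0.0]
force: [1.1, -1.0, -3.1]
opening: 0.131
pos [ 0.54288867 -0.03618557  0.10357635] yaw 109.70435467662922 tilt [9.60770093e-05 2.52213634e-05] F [ 1.11214426 -0.99114577 -3.07776441] T [-0.00676096 -0.32893155  0.02704764] op 0.13116675334332226 tipz 0.029376347944664427
units [-0.02278279  0.02631016  0.02305672]
```

Run:
```python
from h import *
s=arm.read_state()
p,d=arm.grab_frame("wrist");np.savez("w7.npz",p=p,d=d,pos=s["position"],rot=s["tool_rot"])
cv2.imwrite("pics/w7c.png",cv2.resize(p[60:300,190:450,::-1],None,fx=2.4,fy=2.4,interpolation=cv2.INTER_CUBIC))
p,d=arm.grab_frame("side");cv2.imwrite("pics/s7.png",cv2.resize(p[150:270,260:400,::-1],None,fx=5,fy=5,interpolation=cv2.INTER_CUBIC))
```

```text
(no output)
```

View pics/w7c.png

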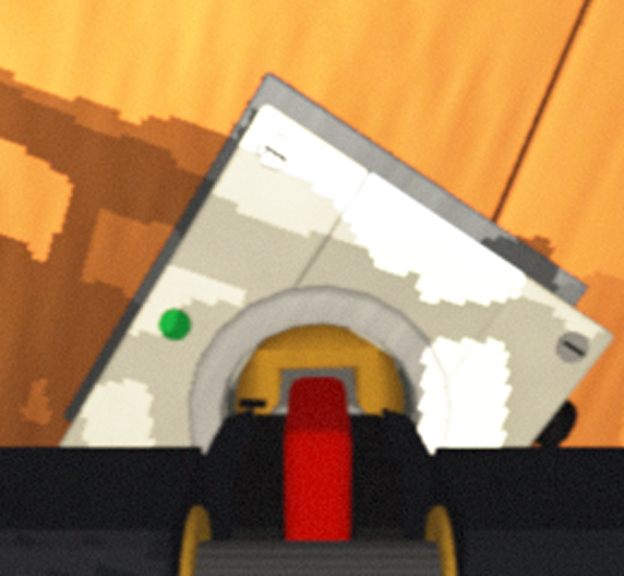

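View pics/s7.png

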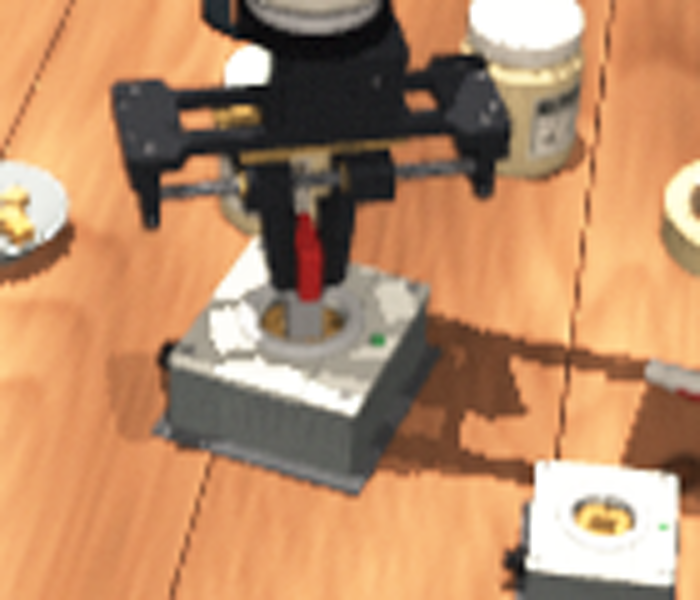

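Run:
```python
from h import *
f=np.load("w7.npz");p=f["p"];d=f["d"];P=pose("wrist",dict(position=f["pos"],tool_rot=f["rot"]))
h=cv2.cvtColor(p,cv2.COLOR_RGB2HSV)
def Z(u0,v0,u1,v1):
    v,u=np.mgrid[v0:v1,u0:u1];v=v.ravel();u=u.ravel();X=bydepth(P,np.c_[u,v],d[v,u]);return np.percentile(X[:,2],[10,50,90])
t=lambda x,y:(int(190+x/2.4),int(60+y/2.4))
for n,a,b in(("gold L",(250,365),(272,390)),("gold back",(300,340),(350,358)),("gold R",(368,370),(390,400)),("cover",(240,200),(300,240)),("collar",(300,295),(350,310)),("bowtop",(300,385),(335,425))):
    print(n,Z(*t(*a),*t(*b)))
```

```text
gold L [0.04436429 0.04518589 0.04609532]
gold back [0.04442226 0.045125   0.04595762]
gold R [0.04454042 0.0452694  0.04585252]
cover [0.04852431 0.0494063  0.0503092 ]
collar [0.0541963  0.05507499 0.05595788]
bowtop [0.08472523 0.09372576 0.10123139]
```

The core face still reads about 45–46 mm high, so it hasn't sunk and the key is truly in the socket, about 16.6 mm deep. I'll nudge the tool toward the axis, seat it a little further and start turning.

```bash
python3 -m creep '-.02 .02 .02 0;0 0 .02 0;0 0 0 0;0 0 0 0'; python3 tgt.py .5437 -.0365 .103
```

```text
time: 14.35
position: [0.5432, -0.0365, 0.1026]
tool_rot: [-0.0, 0.576, 0.818, -0.0]
force: [-0.0, 1.2, -0.6]
opening: 0.133
pos [ 0.5432314  -0.0364899   0.10256336] yaw 109.70340474635927 tilt [-5.83833840e-04  3.40561943e-05] F [-0.01565701  1.21126217 -0.61717344] T [ 0.00411641 -0.09234223 -0.04762338] op 0.13278571257226432 tipz 0.028363356515469937
units [-0.00669581  0.01750102 -0.01747669]
```

```bash
python3 -m creep '0 0 0 .3;0 0 0 .3;0 0 0 .3;0 0 0 .3;0 0 0 .3;0 0 0 0;0 0 0 0'; python3 tgt.py .5437 -.0365 .103
```

```text
time: 14.93
position: [0.5436, -0.0364, 0.1027]
tool_rot: [0.0, 0.638, 0.77, 0.0]
force: [1.7, 0.8, -2.5]
opening: 0.132
pos [ 0.54358644 -0.03639635  0.10272021] yaw 100.75639723060804 tilt [0.00024024 0.00014765] F [ 1.65354375  0.79951184 -2.48105025] T [ 0.11163195 -0.33222795  0.03668472] op 0.13200643291082573 tipz 0.028520214188881815
units [-0.00491988  0.00369191 -0.01119095]
```

```bash
python3 -m creep '0 0 0 .3;0 0 0 .3;0 0 0 .3;0 0 0 .3;0 0 0 .3;0 0 0 0;0 0 0 0'; python3 tgt.py .5437 -.0365 .103
```

```text
time: 15.52
position: [0.5437, -0.0364, 0.1027]
tool_rot: [0.0, 0.696, 0.718, 0.0]
force: [2.5, 0.6, -2.5]
opening: 0.133
pos [ 0.54371361 -0.03641685  0.10272492] yaw 91.77920851972 tilt [0.0005417  0.00013575] F [ 2.52748402  0.62122532 -2.52129202] T [ 0.09112397 -0.39946557  0.05422127] op 0.13342625756071083 tipz 0.028524918811770328
units [-0.00330634 -0.00064146 -0.01100399]
```

```bash
python3 -m creep '0 0 0 .25;0 0 0 .25;0 0 0 .25;0 0 0 .25;0 0 0 0;0 0 0 0'; python3 tgt.py .5437 -.0365 .103
```

```text
time: 16.02
position: [0.5438, -0.0365, 0.1027]
tool_rot: [0.0, 0.733, 0.681, 0.0]
force: [2.5, -0.1, -2.5]
opening: 0.133
pos [ 0.54377035 -0.03645637  0.10273994] yaw 85.78777282050478 tilt [6.76821426e-04 4.65101368e-05] F [ 2.53591028 -0.05388424 -2.47635358] T [ 0.09158511 -0.52634586  0.08540399] op 0.13289020691031464 tipz 0.028539943497666045
units [-0.00194604 -0.00267119 -0.01040424]
```

```bash
python3 -m creep '0 0 0 .2;0 0 0 .2;0 0 0 .2;0 0 0 0;0 0 0 0'; python3 tgt.py .5437 -.0365 .103
```

```text
time: 16.43
position: [0.5438, -0.0365, 0.1028]
tool_rot: [0.0, 0.754, 0.657, 0.0]
force: [2.7, 0.8, -3.6]
opening: 0.128
pos [ 0.54377201 -0.03647509  0.10278684] yaw 82.1065744003274 tilt [6.87007676e-04 3.37242421e-05] F [ 2.71454273  0.80442594 -3.63422432] T [ 0.06932519 -0.76186561  0.05737451] op 0.12771912734357002 tipz 0.028586837098148354
units [-0.00138153 -0.00271053 -0.00852853]
```

```bash
python3 -m creep '0 0 0 .15;0 0 0 .15;0 0 0 .1;0 0 0 0;0 0 0 0'; python3 tgt.py .5437 -.0365 .103
```

```text
time: 16.85
position: [0.5437, -0.0365, 0.1028]
tool_rot: [0.0, 0.768, 0.641, 0.0]
force: [4.5, -0.3, -3.2]
opening: 0.132
pos [ 0.54374002 -0.03650404  0.10279765] yaw 79.7025995369432 tilt [ 5.82278624e-04 -1.85080393e-05] F [ 4.53293642 -0.30742113 -3.19017606] T [ 0.10857049 -0.981776    0.09218847] op 0.1317969216107514 tipz 0.028597645829589652
units [-0.00012635 -0.00159943 -0.0080951 ]
```

A side force is building along the jaw direction, so I'll ease it with a 0.5 mm shift and take a look.

```bash
python3 -m creep '0 .02 0 0;0 0 0 0;0 0 0 0'; python3 tgt.py .5437 -.0365 .103
python3 - <<'E'
from h import *
s=arm.read_state()
p,d=arm.grab_frame("wrist");np.savez("w8.npz",p=p,d=d,pos=s["position"],rot=s["tool_rot"])
cv2.imwrite("pics/w8c.png",cv2.resize(p[60:300,190:450,::-1],None,fx=2.4,fy=2.4,interpolation=cv2.INTER_CUBIC))
E
```

```text
time: 17.1
position: [0.5439, -0.0365, 0.1027]
tool_rot: [-0.0, 0.768, 0.641, -0.0]
force: [2.3, 0.8, -3.6]
opening: 0.135
pos [ 0.54387112 -0.03653889  0.10274404] yaw 79.70417621757855 tilt [-0.00031681  0.00013737] F [ 2.31956126  0.83869146 -3.55566831] T [ 0.20809206 -0.74693844  0.0938602 ] op 0.13452714475568753 tipz 0.02854403892171578
units [ 0.00030807 -0.0070162  -0.01023606]
```

View pics/w8c.png

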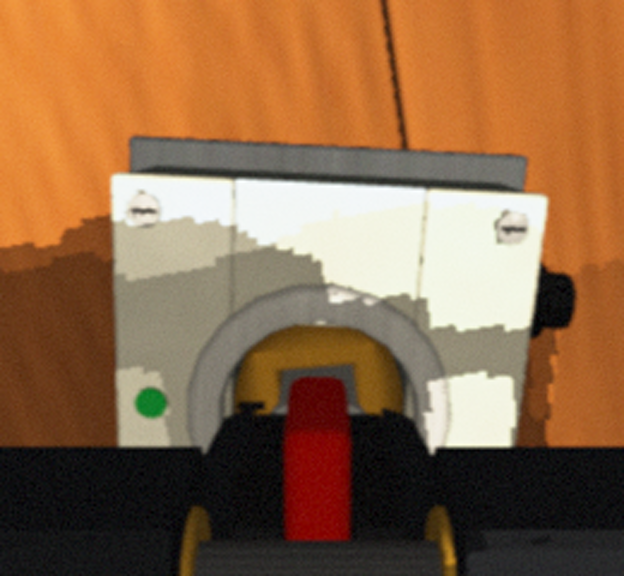

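The line at (252,406) is almost under the green dot at (150,403), but the socket still lags the key a few degrees. Continuing gently.

```bash
python3 -m creep '0 .01 0 .15;0 0 0 .15;0 0 0 .15;0 0 0 0;0 0 0 0'; python3 tgt.py .5437 -.0365 .103
```

```text
time: 17.57
position: [0.5441, -0.0366, 0.1027]
tool_rot: [-0.0, 0.783, 0.623, -0.0]
force: [3.1, 1.1, -1.3]
opening: 0.137
pos [ 0.54407781 -0.03659268  0.10274287] yaw 76.99790070368353 tilt [-3.25742652e-04  6.52175519e-05] F [ 3.09076095  1.12842428 -1.30829982] T [ 0.26233996 -0.50905742  0.07430566] op 0.13678596058614656 tipz 0.028542869968170695
units [ 0.00021217 -0.01556244 -0.01028004]
```

```bash
python3 -m creep '0 .01 0 .1;0 0 0 .1;0 0 0 0;0 0 0 0'; python3 tgt.py .5437 -.0365 .103
```

```text
time: 17.9
position: [0.5442, -0.0366, 0.1027]
tool_rot: [-0.0, 0.789, 0.614, -0.0]
force: [0.1, 2.0, 0.8]
opening: 0.13
pos [ 0.54423045 -0.03661016  0.10269895] yaw 75.80302485054015 tilt [-0.00055134  0.00012135] F [0.13977657 2.01640277 0.82378372] T [ 0.2945774  -0.26763145  0.06731537] op 0.13026011726863457 tipz 0.028498947095289273
units [-0.00093236 -0.02165725 -0.01202988]
```

Still only the steady core friction (Tz about 0.07–0.09). Going on by about 1° at a time.

```bash
python3 -m creep '0 0 0 .1;0 0 0 .08;0 0 0 0;0 0 0 0'; python3 tgt.py .5437 -.0365 .103
python3 - <<'E'
from h import *
s=arm.read_state()
p,d=arm.grab_frame("wrist");np.savez("w9.npz",p=p,d=d,pos=s["position"],rot=s["tool_rot"])
cv2.imwrite("pics/w9c.png",cv2.resize(p[60:300,190:450,::-1],None,fx=2.4,fy=2.4,interpolation=cv2.INTER_CUBIC))
E
```

```text
time: 18.23
position: [0.5443, -0.0366, 0.1027]
tool_rot: [-0.0, 0.795, 0.607, -0.0]
force: [-0.0, 1.9, -0.2]
opening: 0.131
pos [ 0.54431387 -0.03664593  0.10271336] yaw 74.72395748268659 tilt [-3.57492398e-04  7.88910410e-05] F [-0.01642418  1.86076479 -0.2114579 ] T [ 0.37376934 -0.1448336   0.07628233] op 0.1314729378418257 tipz 0.02851335648799659
units [-0.00083863 -0.02522927 -0.0114565 ]
```

View pics/w9c.png

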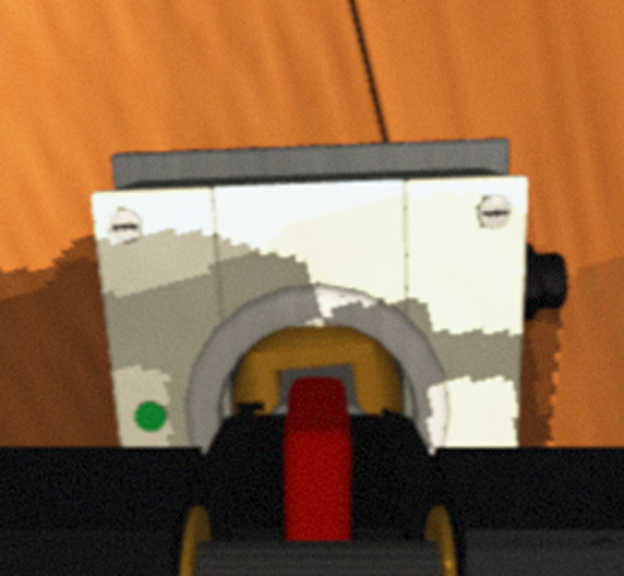

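```bash
python3 -m creep '0 0 0 .1;0 0 0 .07;0 0 0 0;0 0 0 0'; python3 tgt.py .5437 -.0365 .103
```

```text
time: 18.62
position: [0.5443, -0.0366, 0.1027]
tool_rot: [-0.0, 0.8, 0.6, -0.0]
force: [-0.4, 1.6, -0.7]
opening: 0.133
pos [ 0.5443416  -0.03664479  0.10270214] yaw 73.71215225768124 tilt [-2.91482105e-04  2.61947815e-05] F [-0.42603632  1.5941023  -0.74916814] T [ 0.34655866 -0.04646332  0.23049007] op 0.13314171221624865 tipz 0.028502137027843308
units [-0.0016394  -0.0262616  -0.01190689]
```

```bash
python3 -m creep '0 0 0 .08;0 0 0 .06;0 0 0 0;0 0 0 0'; python3 tgt.py .5437 -.0365 .103
```

```text
time: 18.95
position: [0.5444, -0.0367, 0.1027]
tool_rot: [-0.0, 0.804, 0.594, -0.0]
force: [-0.2, 3.0, 0.2]
opening: 0.131
pos [ 0.54437361 -0.03665869  0.10267922] yaw 72.87603486385538 tilt [-2.39143846e-04 -1.54224616e-05] F [-0.18226874  3.01493695  0.24240549] T [0.43185966 0.02624692 0.35001886] op 0.13052176900951845 tipz 0.028479217305527257
units [-0.00186823 -0.02762197 -0.01282496]
```

At 73.7° the torque jumped to 0.23 N m: that is the stop. My second step, sent in the same batch, took it to 0.35, which was further than intended. Backing off at once.

```bash
python3 -m creep '0 0 0 -.25;0 0 0 -.15;0 0 0 0'; python3 tgt.py .5437 -.0365 .103
```

```text
time: 19.2
position: [0.5443, -0.0367, 0.1027]
tool_rot: [-0.0, 0.792, 0.611, -0.0]
force: [-0.7, 2.7, 0.3]
opening: 0.131
pos [ 0.54434194 -0.03666454  0.10267686] yaw 75.25172603489881 tilt [-0.00023085  0.00020688] F [-0.74495546  2.70136217  0.32914387] T [0.36338932 0.0487613  0.04454408] op 0.13063855513080042 tipz 0.028476855339860566
units [-0.00017027 -0.02651066 -0.0129185 ]
```

Torque has relaxed to 0.04. I'll ease the side load, open the jaws and rise.

```bash
python3 -m creep '.015 0 0 -.15;0 0 0 0;0 0 0 0'; python3 tgt.py .5437 -.0365 .103
python3 -m creep '0 0 0 0;0 0 0 0;0 0 0 0;0 0 0 0;0 0 0 0;0 0 0 0;0 0 0 0;0 0 0 0' -1
python3 tgt.py .5437 -.0365 .103
```

```text
time: 19.45
position: [0.5444, -0.0365, 0.1025]
tool_rot: [0.0, 0.787, 0.617, -0.0]
force: [-1.2, 0.3, -1.1]
opening: 0.135
pos [ 0.54440511 -0.03651361  0.10253555] yaw 76.14883269043783 tilt [-0.00034226 -0.00027555] F [-1.16215441  0.33998267 -1.11440297] T [0.12033598 0.04774777 0.05016903] op 0.13477638292260963 tipz 0.028335549983106154
units [-0.00622994 -0.02751972 -0.0185685 ]
time: 20.12
position: [0.5446, -0.0363, 0.1027]
tool_rot: [0.0, 0.787, 0.617, -0.0]
force: [0.2, -0.0, -0.7]
opening: 0.714
pos [ 0.54458463 -0.03633159  0.10272091] yaw 76.16574914537843 tilt [ 2.60046371e-05 -5.48613920e-05] F [ 0.18537156 -0.02333799 -0.68863411] T [-0.02458468 -0.05894889  0.02181281] op 0.7139427855779849 tipz 0.02852090828865375
units [-0.01500259 -0.03274758 -0.01116422]
```

```bash
python3 -m creep '0 0 -.2 0;0 0 -.5 0;0 0 -1 0;0 0 -1 0;0 0 -1 0;0 0 -1 0;-.4 0 0 0;-.4 0 0 0;-.4 0 0 0;-.4 0 0 0;0 0 0 0;0 0 0 0'
python3 - <<'E'
from h import *
s=arm.read_state();print(s["position"],s["force"])
p,d=arm.grab_frame("wrist");np.savez("w10.npz",p=p,d=d,pos=s["position"],rot=s["tool_rot"])
cv2.imwrite("pics/w10.png",p[:,:,::-1])
cv2.imwrite("pics/w10c.png",cv2.resize(p[60:250,220:430,::-1],None,fx=3,fy=3,interpolation=cv2.INTER_CUBIC))
p,d=arm.grab_frame("side");np.savez("s10.npz",p=p,d=d);cv2.imwrite("pics/s10.png",cv2.resize(p[150:270,260:400,::-1],None,fx=5,fy=5,interpolation=cv2.INTER_CUBIC))
E
```

```text
time: 21.12
position: [0.5339, -0.0759, 0.2187]
tool_rot: [-0.001, 0.788, 0.616, -0.001]
force: [-0.1, -0.4, 0.0]
opening: 0.998
[ 0.53393685 -0.0758624   0.21874621] [-0.07932607 -0.37683708  0.01771323]
```

View pics/w10c.png

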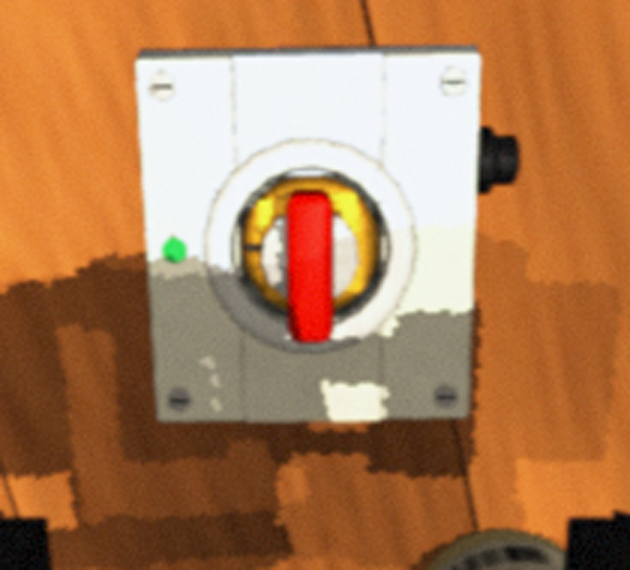

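View pics/s10.png

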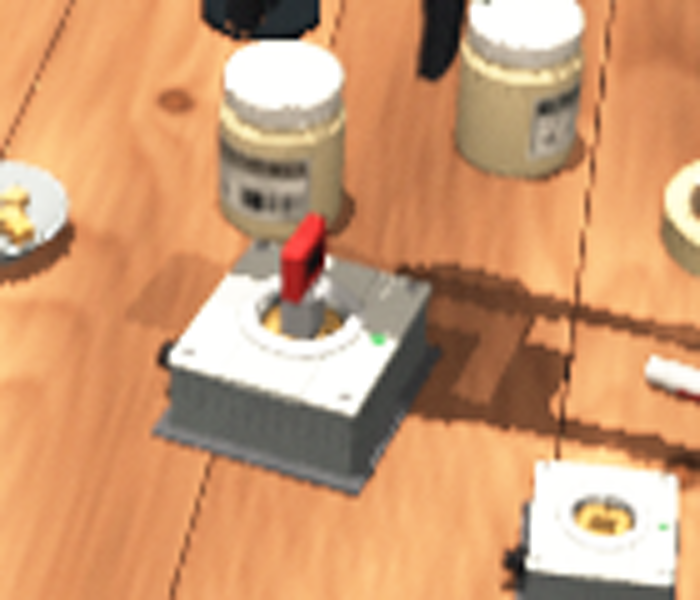

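The line at (253,247) points at the green dot (174,250), and the bow at (310,265) lies square with the cover. One last check on bow height, angle and tilt, and on whether the jars moved.

```bash
python3 - <<'E'
from h import *
f=np.load("w10.npz");p=f["p"];d=f["d"];P=pose("wrist",dict(position=f["pos"],tool_rot=f["rot"]))
h=cv2.cvtColor(p,cv2.COLOR_RGB2HSV)
red=((h[...,0]<6)|(h[...,0]>174))&(h[...,1]>150)&(h[...,2]>60)
s,ct,m=max(blobs(red,30),key=lambda b:b[0][4]);v,u=np.nonzero(m)
X=bydepth(P,np.c_[u,v],d[v,u]);t=X[:,2]>.099
print("top z",np.percentile(X[:,2],[50,90]));r=cv2.minAreaRect(np.c_[u,v][t].astype(np.float32))
W=onplane(P,cv2.boxPoints(r),np.median(X[t,2]));e=[W[1]-W[0],W[2]-W[1]];L=max(e,key=np.linalg.norm)
print("centre",W.mean(0),"yaw",np.degrees(np.arctan2(L[1],L[0]))%90,[np.linalg.norm(a) for a in e])
B=onplane(P,np.array([[138,60],[480,53],[470,417],[157,421]])/3+[220,60],.05)
print("cover",B.mean(0),[np.degrees(np.arctan2(*(B[i]-B[i-1])[1::-1]))%90 for i in range(4)])
a=np.load("side0.npz")["p"].astype(int);b=np.load("s10.npz")["p"].astype(int)
for n,(x0,y0,x1,y1) in dict(jarA=(300,155,332,200),jarB=(350,145,380,188),mill=(215,188,242,246)).items():
    q=cv2.matchTemplate(b.astype(np.uint8),a[y0:y1,x0:x1].astype(np.uint8),cv2.TM_CCOEFF_NORMED);print(n,cv2.minMaxLoc(q)[1::2],(x0,y0))
E
python3 tgt.py .5437 -.0365 .2
```

```text
top z [0.10509934 0.10608363]
centre [ 0.5439352  -0.03683454  0.10509991] yaw 75.64678960082709 [np.float64(0.03685750642456011), np.float64(0.011082969510812219)]
cover [ 0.5440613  -0.03768819  0.05      ] [np.float64(76.34680507630829), np.float64(77.03901551384962), np.float64(77.17873196267719), np.float64(76.75334490016633)]
jarA (0.9606072902679443, (300, 155)) (300, 155)
jarB (0.8400866389274597, (350, 145)) (350, 145)
mill (0.9982385635375977, (215, 188)) (215, 188)
pos [ 0.53446859 -0.07523631  0.21920646] yaw 76.1221609201419 tilt [-0.00168322  0.00062674] F [-0.1977772  -0.31199285 -0.20545295] T [-0.07042744 -0.03897192  0.01994178] op 0.9980320303710435 tipz 0.1450064590261717
units [ 1.59263274 -0.01179125  0.76860668]
```

Bow top is at 105–106 mm, so the tip is about 18 mm below the mouth. Its yaw of 75.6° is about 1° off the box, it stands within 1 mm of the axis, and the jars and mill haven't moved. Handing in.

```bash
python3 -c "
from bench import arm
print(arm.hand_in())"
```

```text
the job is handed in; nothing more can be done
None
```

The key is standing in the large switch box, turned to its stop, and the job is handed in. One check may have failed: I overran the stop and may have broken the force limit.

**What I did:** I took the key from its stand and measured the socket at about 32° anticlockwise of the stop from two wrist views. The key slid in with almost no push, and the core face stayed at its normal height. I then turned it clockwise, let go and rose clear at about 21 s.

**Last checks:**
- **Depth:** the tip is about 18 mm below the mouth.
- **Position:** the bow is within 1 mm of the axis and looks upright.
- **Angle:** the flats are about 1° from square with the box, and the black line points at the green dot.
- **Surroundings:** the jars and pepper mill are where they were at the start (template match in the side view), and the robot is touching nothing.

**What went wrong:** at the stop the wrist moment rose to 0.23 N m. A second step of about 0.8°, already sent in the same batch, took it briefly to about 0.35 N m before I backed off. The task puts the 75 N contact limit at about 0.25 N m of twist, so that limit may have been passed. I can't see the contact force, and the hand-in reports no verdict. I should have sent those last steps one at a time.

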